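Unhook the hall lantern and put it on charge

ROBOT

A 6-joint arm with a two-finger parallel gripper is mounted at the origin on the work surface. World frame = base frame: x ahead of the robot, y to its left, z up, the work surface at z = 0. Lengths are in m, angles in rad, forces in N, time in s.
With the tool pointing down it reaches from about 0.375 to 0.9 m from the base axis. Payload 3.1 kg.
Tool frame: the origin (TCP) lies at the very end of the fingers, on their centre line; the grasp point (between the pads) lies 19 mm behind it; x points along the fingers, z is the direction in which the jaws open and shut, and the axes are right-handed (so a half turn about x gives the same grasp; the last joint's range is limited). The gripper opens to 85 mm and grips with 20 to 120 N. Pads are 22 mm wide; open, the fingers measure 114 mm over their backs; the gripper's body (76 mm by 85 mm) begins 54 mm behind the grasp point. The pads swing forward as they close: fully open they stand 13 mm farther back than shut.
Start: joints at [-1.312, 0.527, 1.433, -0, 1.181, -0.178], TCP at [0.265, -0.566, 0.231] pointing down, gripper open.
Joint ranges: [-3.08, 3.08], [-0.75, 2.2], [0.22, 2.44], [-1.43, 4.57], [0, 2.65], [-2.85, 2.85]. Speed limits (rad/s): [2.79, 2.79, 3.14, 3.14, 3.14, 3.14].

INTERFACE

Orientations are given as a unit quaternion [x, y, z, w].
In Python, from station import manip, viewer, job gives the robot as it stands.
- The arm moves only by the tool move_arm, never from a script. Its argument "deltas" is one flat list of numbers, 7 for each row, row after row: the finger opening in mm, from 0 to 85.4, then the shift along the tool's x, y, z in mm, then the turn, a rotation vector about the tool's x, y, z in degrees. In form: [jaw, tx, ty, tz, rx, ry, rz, jaw, tx, ty, tz, rx, ry, rz, ...]. A call has 1 to 10 rows; each row shifts and turns the commanded pose from where the row before left it, along the tool's axes as they then stand; what a row does not reach is not made up. A row lasts 1/10 s, in which the tool goes at most 50 mm and 8.59 degrees, less where a joint would pass 70% of its speed; a pose out of reach is approached as far as the arm can. A call is refused whole if a number of a shift passes 50 or a number of a turn 8.59, either way. A call with a gripper value outside its range is refused whole. The fingers move at their own pace and stop on an object; "force" is the grip in N (left out, the last holds). Time passes only in rows, so rows that do not move let the fingers close. It gives the time, the measured TCP pose, the force and the opening at its end, in the units of the state.
- manip.sense(): the state, without advancing time (a new reading comes with each control period).
- viewer.snapshot(name): name is "scene" or "top" or "wrist"; returns a dict with "image" (480x640x3 uint8, red, green, blue), "depth" (480x640 float32, m along the optical axis (not along the pixel's ray), 0 where there is no reading), "fovy" (degrees; the focal length in pixels is half the picture's height over the tangent of half this angle, whatever the lens; pixels are square), "cx", "cy" (the principal point, pixels), "k1" (the pictures are not rectified: a ray, as slopes to the right and down, at radius r is drawn at 1 + k1 r^2 times it, then the intrinsics apply), "R" (3x3) and "t" (3): a world point X has camera coordinates R X + t. Camera axes: x right, y down, z forward; pixel columns grow to the right and rows downward; lengths in m; the calibration is good to about 2 mm. A picture is of the moment at which its call begins.
- job.sign_off(): hands the job in, once; it reports no verdict.
The state is a dict: "t": time; "q": joint angles; "qd": joint speeds; "tau": joint torques, N m; "tcp_pos": TCP position; "tool_rot": TCP orientation; "force": force on the tool from outside, world axes, zero at the start; "ft_torque": the same for the moment, N m; "finger_gap": opening from 0.0 (shut) to 1.0 (fully open).
Only numpy, scipy, OpenCV 4.12 (cv2) and the standard library are available. Lean on these libraries where they do the work, as an engineer would, in place of code of your own. Each camera call takes 0.05 s, during which the arm holds its last target.

TASK

The small lantern hangs on the safety hook, locked in by the hook's sprung keeper. Press the keeper's thumb tab down until it clicks and stays open, then lift the lantern off over the nose of the hook without forcing anything, and set it down upright in the middle of the round charging pad. Do not disturb the other things on the shelf.

Things in the scene. Friction and masses are not known exactly. Their poses are not given: they have to be found in the camera images.
- hook: Fixed steel safety hook. Origin: centre of the post's foot, on the shelf; z up, y along the hook's arm to its nose, x across. Base plate x -55 to 55, y -50 to 150, 8 mm high. Post 16 mm square, 275 mm tall. Arm 10 mm square, top at z = 183. Its V-shaped keeper flap is hinged about x at y = 30 on a bracket on the post. Never load the hook, directly or through the lantern, with over 20 N.
- hook_seat (a point): Top of the hook's arm where the lantern's crossbar hangs (y = 74, z = 183 of the hook), between a 3 mm ridge and the upturned nose (y = 80 to 90, 40 mm above the arm). The shut keeper's lower leg reaches from the hinge to the nose and stops the crossbar from coming up.
- tab_nominal (a point): Nominal place to press: top of the shut keeper's thumb tab, y = 50, z = 254 of the hook. A fixed point of the hook, not of the keeper: the bracket's height differs each time, so the tab really is up to 13 mm higher or lower (not measured). The tab is 22 mm wide (x), reaches y = 61 and slopes up 20 degrees to +y; the lantern's handle is at y = 69 to 79.
- hinge_nominal (a point): Nominal hinge of the keeper (y = 30, z = 245 of the hook, also 13 mm up or down). Its spring is over-centre: pressing the tab down takes 4 to 9 N; some 12 to 14 mm down it suddenly gives (click) and stays open alone (tab 14 degrees down), and 1 mm on is a solid stop. Released before, it springs shut. Press slowly (10 mm/s) until the push reaches 12 N, then back off.
- lantern: Small rigid lantern, 0.2 to 0.45 kg, hanging upright, foot 35 mm above the shelf. Origin: centre of the underside; z up, axes parallel to the hook's. Round body 68 mm wide, 80 tall; above it a flat frame of two straps at x = +-22 (6 mm in x, 10 in y), z 78 to 212, a top bar to z = 215, and the round 8 mm hanging crossbar centred at z = 152.
- lantern_grip (a point): Centre of the upper handle frame, 193 mm above the underside: grip here over the outsides of the straps (50 mm along x). Axes as the lantern's. To unhook, keeper open: straight up 47 mm (43 to 54), then along the hook's +y by 65 mm or more until body and handle are clear of the nose, then anywhere.
- pad: Fixed round charging pad, a black disc 92 mm across and 12 mm high. Origin: centre of its underside.
- pad_top (a point): Centre of the pad's top face, 12 mm above the shelf.
- insulator: Bystander: glass insulator, 64 mm across, 82 mm tall, standing. Origin under its centre.
- ashtray: Bystander: low zinc pocket ashtray, 76 mm across, 18 mm tall. Origin under its centre.
- whistle: Bystander: chrome whistle, about 50 mm long, 22 mm tall, lying. Origin under its barrel.
- key: Bystander: brass cabin key, about 100 mm long, 12 mm tall, lying. Origin under its shank, 20 mm from the bit's end.

How it is judged:
On the way, in this order (a step that is already met when the one before it is completed fails the run):
1. the robot presses on the hook's keeper (at least 3 N) while the lantern still hangs on the hook ((contact force between hook and the fingers above 3 N or contact force between hook and the arm above 3 N) and y of lantern in the frame of hook below 0.09 m and z of lantern in the frame of hook below 0.055 m), for 0.1 s.
2. the lantern, held, has come off over the nose of the hook (its axis more than 30 mm beyond the nose) without touching the hook any more (y of lantern in the frame of hook above 0.12 m and contact force between lantern and the fingers above 0.5 N and contact force between lantern and hook below 0.1 N), for 0.1 s.
At the end, for the whole second after the job is handed in: The lantern stands upright (within 0.06 rad) and still on the charging pad, its whole foot on the pad (centre within 12 mm of the pad's centre), released (horizontal distance between lantern and pad_top below 0.012 m and z of lantern in the frame of pad_top between -0.003 and 0.004 m and angle between lantern's own z axis and vertical below 0.06 rad and contact force between lantern and pad above 0.5 N and contact force between lantern and the fingers below 0.1 N and linear speed of lantern below 0.01 m/s); the robot touches nothing.
It fails at once if the hook or its keeper is loaded with more than 20 N (contact force between hook and anything else above 20 N).
It fails at once if the lantern is let go in the air, more than 10 mm above the pad, away from the hook (y of lantern in the frame of hook above 0.12 m and z of lantern in the frame of pad_top above 0.01 m and contact force between lantern and the fingers below 0.05 N).
It fails at once if the lantern tips over (angle between lantern's own z axis and vertical above 0.6 rad).
It fails at once if a bystander is moved by more than 20 mm (distance of any of insulator, ashtray, whistle, key from where it was at the start of the episode above 0.02 m).
It also fails if it takes over 64 s, if anything falls off the work surface, if the arm or the gripper's body presses on something with over 40 N, if the wrist force passes 120 N, or if a joint passes its speed limit or range.

## Working session

There is one attempt and no reset: what is moved stays moved. The work goes in short steps, Python scripts to look and compute and a tool call to move; the robot and the scene stay as the last step left them, time stands still between calls to the robot, and variables do not carry over. Pictures are saved under pics/ and viewed, and the job is handed in when it is done.

Besides the shell and the picture viewer there is one more tool, called after ">>>" by a JSON object that holds its "name" and its "arguments", one argument or row to a line. move_arm: Moves the arm, as the interface text tells. Its arguments: {"type":"object","properties":{"deltas":{"type":"array"},"force":{"type":"number"}},"required":["deltas"]}

```bash
ls; mkdir -p pics; cat > h.py <<'E'
import numpy as np,cv2
from station import manip,viewer,job
def snap(n,f):
    s=viewer.snapshot(n); cv2.imwrite('pics/'+f+'.png',s['image'][:,:,::-1]); np.savez('pics/'+f+'.npz',**s); return s
def K(s):
    f=240/np.tan(np.radians(float(s['fovy']))/2); return f
def ray(s,u,v):
    f=K(s); xd=(u-s['cx'])/f; yd=(v-s['cy'])/f; x,y=xd,yd
    for _ in range(30):
        r=1+s['k1']*(x*x+y*y); x,y=xd/r,yd/r
    return x,y
def world(s,u,v,d):
    x,y=ray(s,u,v); c=np.array([x*d,y*d,d]); return s['R'].T@(c-s['t'])
def onz(s,u,v,z):
    x,y=ray(s,u,v); dw=s['R'].T@np.array([x,y,1]); o=-s['R'].T@s['t']; return o+dw*(z-o[2])/dw[2]
def proj(s,X):
    c=s['R']@np.array(X)+s['t']; x,y=c[0]/c[2],c[1]/c[2]; r=1+s['k1']*(x*x+y*y); f=K(s); return f*x*r+s['cx'],f*y*r+s['cy']
def cloud(s):
    v,u=np.mgrid[0:480,0:640]; x,y=ray(s,u.astype(float),v.astype(float)); d=s['depth']; P=np.stack([x*d,y*d,d],-1)-s['t']; P=P@s['R']; P[d==0]=np.nan; return P
E
python3 - <<'E'
from h import *
for n in ['scene','top','wrist']:
    s=snap(n,n+'0'); print(n,s['fovy'],s['cx'],s['cy'],s['k1'],-s['R'].T@s['t'],(s['depth']>0).mean())
print(manip.sense())
E
```

```text
pics
scene 45.09943825197601 321.91485039413703 241.78359683890915 -0.010692906065397727 [1.17492956 0.65706571 0.74008772] 0.9898763020833333
top 55.0716598685969 328.7669651756547 250.38503204365324 -0.07701599746713578 [0.47440952 0.01260978 0.97134552] 0.995947265625
wrist 68.61529647537668 323.17721305372754 233.86056365450796 -0.03138094362175352 [ 0.33535493 -0.53300421  0.37314319] 0.9958268229166667
{'t': 0.15, 'q': array([-1.31148318e+00,  5.28264551e-01,  1.43358280e+00,  1.47369854e-05,
        1.18141663e+00, -1.78505148e-01]), 'qd': array([-4.97504079e-04, -1.02163227e-03, -2.01980730e-03,  1.08287969e-05,
        9.75429478e-04,  3.50410338e-04]), 'tau': array([ 1.02662423e-03, -4.42743409e+01, -1.78275561e+01, -3.27098533e-04,
        5.61356181e-03, -5.01576977e-06]), 'tcp_pos': array([ 0.2648651 , -0.56550775,  0.23055911]), 'tool_rot': array([ 0.37989069,  0.59707976, -0.37908238,  0.59621755]), 'force': array([-0.24194939,  0.77366077,  0.84596725]), 'ft_torque': array([ 0.01299145, -0.0105427 ,  0.044152  ]), 'finger_gap': 1.0012311350508072}
```

View pics/scene0.png

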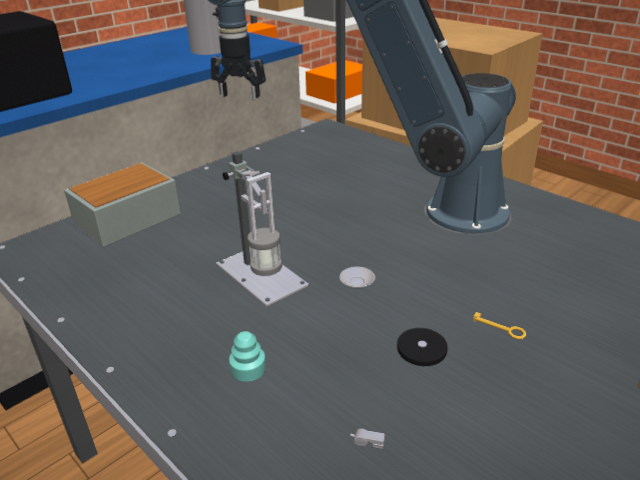

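View pics/top0.png

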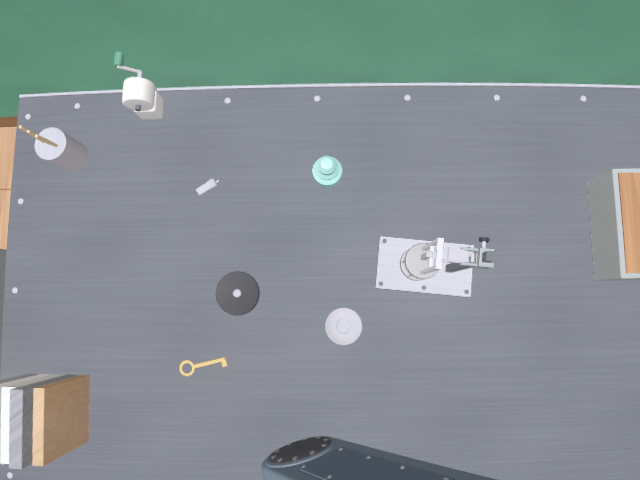

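View pics/wrist0.png

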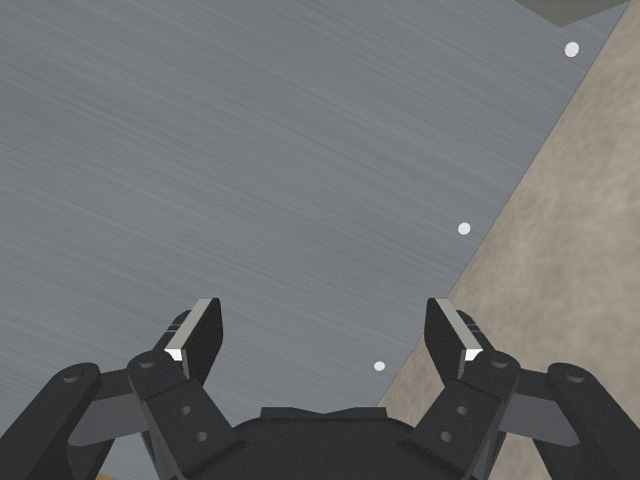

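```bash
python3 - <<'E'
from h import *
s=viewer.snapshot('top') if 0 else dict(np.load('pics/top0.npz'))
im=s['image'].astype(int); P=cloud(s)
# plate: cloud z within 8mm & bright
hsv=cv2.cvtColor(s['image'],cv2.COLOR_RGB2HSV)
reg=np.zeros((480,640),bool); reg[225:310,360:500]=1
m=(reg&(hsv[...,2]>150)).astype(np.uint8)
u,v=425,285; print('plate rgb',im[285,400:450:10], 'depth z',P[285,400:450:10,2])
mm=(reg&(np.abs(P[...,2]-.008)<.006)&(hsv[...,2]>130)).astype(np.uint8)
ys,xs=np.nonzero(mm); 
W=np.array([onz(s,a,b,.008) for a,b in zip(xs,ys)])
r=cv2.minAreaRect(W[:,:2].astype(np.float32)*1000); print('rect',r,cv2.boxPoints(r))
# pad
reg=np.zeros((480,640),bool); reg[260:330,205:275]=1
m=(reg&(hsv[...,2]<45)).astype(np.uint8)
c,_=cv2.findContours(m,cv2.RETR_EXTERNAL,cv2.CHAIN_APPROX_NONE); c=max(c,key=cv2.contourArea); 
W=np.array([onz(s,a,b,.012)[:2] for a,b in c[:,0].astype(float)]); 
print('pad',cv2.minEnclosingCircle(W.astype(np.float32)*1000),W.mean(0),len(c))
print('dot',onz(s,237,293.3,.012))
big=cv2.resize(s['image'][200:320,350:510],(800,600),interpolation=cv2.INTER_CUBIC); cv2.imwrite('pics/topz.png',big[:,:,::-1])
s=dict(np.load('pics/scene0.npz'))
big=cv2.resize(s['image'][145:310,205:425],(800,600),interpolation=cv2.INTER_CUBIC); cv2.imwrite('pics/scz.png',big[:,:,::-1])
hsv=cv2.cvtColor(s['image'],cv2.COLOR_RGB2HSV)
reg=np.zeros((480,640),bool); reg[320:370,390:455]=1
m=(reg&(hsv[...,2]<45)).astype(np.uint8)
c,_=cv2.findContours(m,cv2.RETR_EXTERNAL,cv2.CHAIN_APPROX_NONE); c=max(c,key=cv2.contourArea)
W=np.array([onz(s,a,b,.012)[:2] for a,b in c[:,0].astype(float)]); print(cv2.minEnclosingCircle(W.astype(np.float32)*1000)); print('dot',onz(s,422,344,.012))
E
```

```text
plate rgb [[223 224 236]
 [224 224 238]
 [224 224 238]
 [223 223 236]
 [222 222 236]] depth z [0.00939605 0.01028117 0.01064511 0.00866108 0.01165999]
rect ((543.9640502929688, -187.0220184326172), (296.88983154296875, 177.5985565185547), 89.2926254272461) [[ 453.3389   -334.3593  ]
 [ 630.92395  -336.55188 ]
 [ 634.58923   -39.684723]
 [ 457.00415   -37.492157]]Traceback (most recent call last):
  File "<stdin>", line 16, in <module>
ValueError: max() iterable argument is empty
```

```bash
python3 - <<'E'
from h import *
def big(m):
    c,_=cv2.findContours(m.astype(np.uint8),cv2.RETR_EXTERNAL,cv2.CHAIN_APPROX_NONE); return max(c,key=cv2.contourArea)
def fc(W):
    A=np.c_[2*W,np.ones(len(W))]; x=np.linalg.lstsq(A,(W**2).sum(1),rcond=None)[0]; return x[:2],np.sqrt(x[2]+x[0]**2+x[1]**2)
for n,b,r in [('top',(260,330,205,275),(225,310,365,500)),('scene',(322,370,390,455),(240,310,205,320))]:
    s=dict(np.load(f'pics/{n}0.npz')); hsv=cv2.cvtColor(s['image'],cv2.COLOR_RGB2HSV); V=hsv[...,2]
    reg=np.zeros((480,640),bool); reg[b[0]:b[1],b[2]:b[3]]=1
    print(n,V[b[0]+35,b[2]+20:b[3]:5], V[b[0]+2,b[2]:b[3]:10])
    c=big(reg&(V<48)); W=np.array([onz(s,a,q,.012)[:2] for a,q in c[:,0].astype(float)]); print('pad',fc(W),W.shape)
    m=reg&(V>120); ys,xs=np.nonzero(m); print('dot',xs.mean(),ys.mean(),onz(s,xs.mean(),ys.mean(),.012))
    reg[:]=0; reg[r[0]:r[1],r[2]:r[3]]=1
    c=big(reg&(V>165)); W=np.array([onz(s,a,q,.008)[:2] for a,q in c[:,0].astype(float)]).astype(np.float32)*1000
    print('plate',cv2.minAreaRect(W),cv2.boxPoints(cv2.minAreaRect(W)))
    for k,(y0,y1,x0,x1) in {'top':('topz',(200,320,350,510)),'scene':('scz',(145,310,205,425))}.items() if 0 else [({'top':'topz','scene':'scz'}[n],{'top':(200,320,350,510),'scene':(145,310,205,425)}[n])]:
        cv2.imwrite(f'pics/{k}.png',cv2.resize(s['image'][y0:y1,x0:x1],(800,600),interpolation=cv2.INTER_CUBIC)[:,:,::-1])
E
```

```text
top [114 112 231 172 106 105 102 154 153 154] [155 155 155 153 151 151 151]Traceback (most recent call last):
  File "<stdin>", line 10, in <module>
  File "<stdin>", line 3, in big
ValueError: max() iterable argument is empty
```

```bash
cat >> h.py <<'E'
def big(m):
    c,_=cv2.findContours(m.astype(np.uint8),cv2.RETR_EXTERNAL,cv2.CHAIN_APPROX_NONE); return max(c,key=cv2.contourArea)
def fc(W):
    A=np.c_[2*W,np.ones(len(W))]; x=np.linalg.lstsq(A,(W**2).sum(1),rcond=None)[0]; return x[:2],np.sqrt(x[2]+x[0]**2+x[1]**2)
E
python3 - <<'E'
from h import *
for n,b,r,z,k in [('top',(260,330,205,275),(225,310,365,500),(200,320,350,510),'topz'),('scene',(322,370,390,455),(240,310,205,320),(145,310,205,425),'scz')]:
    s=dict(np.load(f'pics/{n}0.npz')); V=cv2.cvtColor(s['image'],cv2.COLOR_RGB2HSV)[...,2].astype(int)
    cv2.imwrite(f'pics/{k}.png',cv2.resize(s['image'][z[0]:z[1],z[2]:z[3]],(800,600),interpolation=cv2.INTER_CUBIC)[:,:,::-1])
    crop=np.ascontiguousarray(V[b[0]:b[1],b[2]:b[3]].astype(np.uint8)); t,_=cv2.threshold(np.minimum(crop,170),0,255,cv2.THRESH_OTSU); print(n,t)
    reg=np.zeros((480,640),bool); reg[b[0]:b[1],b[2]:b[3]]=1
    c=big(reg&(V<t)); W=np.array([onz(s,a,q,.012)[:2] for a,q in c[:,0].astype(float)]); print('pad',fc(W),W.shape)
    x,y,w,h=cv2.boundingRect(c); sub=np.zeros_like(reg); sub[y+h//3:y+2*h//3,x+w//3:x+2*w//3]=1
    ys,xs=np.nonzero(sub&(V>180)); print('dot',xs.mean(),ys.mean(),onz(s,xs.mean(),ys.mean(),.012))
    reg[:]=0; reg[r[0]:r[1],r[2]:r[3]]=1
    print('table V',np.median(V[reg]))
    c=big(reg&(V>195)); W=np.array([onz(s,a,q,.008)[:2] for a,q in c[:,0].astype(float)]).astype(np.float32)*1000
    print('plate',cv2.minAreaRect(W),cv2.boxPoints(cv2.minAreaRect(W)))
E
```

```text
top 130.0
pad (array([0.49218075, 0.21838728]), np.float64(0.04548508051304792)) (123, 2)
dot 236.5531914893617 292.7659574468085 [0.49252957 0.21980681 0.012     ]
table V 160.0
plate ((548.7922973632812, -179.12135314941406), (207.762939453125, 117.7741470336914), 83.80740356445312) [[ 479.04306  -276.04446 ]
 [ 596.12994  -288.74887 ]
 [ 618.5415    -82.19824 ]
 [ 501.45465   -69.493835]]
scene 66.0
pad (array([0.49788288, 0.2210919 ]), np.float64(0.04793754536743284)) (128, 2)
dot 421.88 343.44 [0.49237422 0.21751867 0.012     ]
table V 98.0
plate ((568.2028198242188, -126.9229507446289), (93.56634521484375, 39.07191848754883), 81.0697250366211) [[ 541.6414  -170.1064 ]
 [ 580.2397  -176.17163]
 [ 594.7642   -83.7395 ]
 [ 556.16595  -77.67427]]
```

View pics/topz.png

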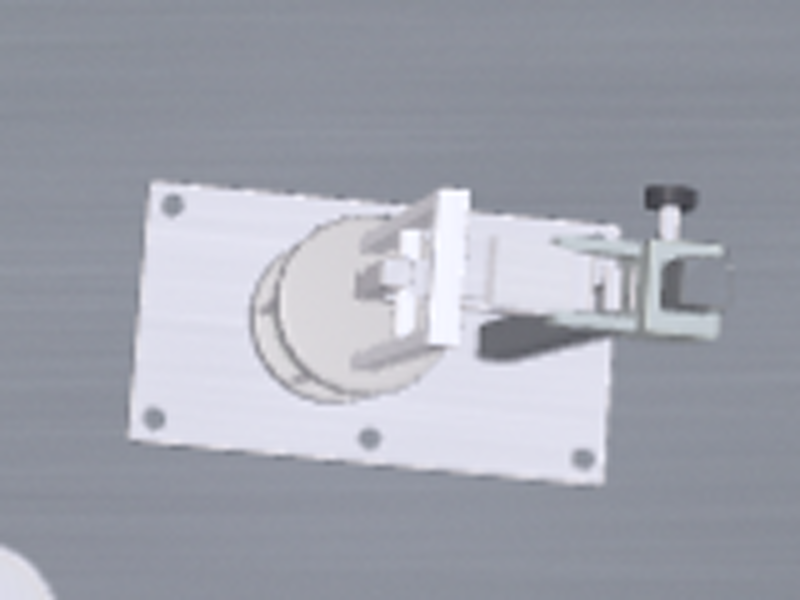

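View pics/scz.png

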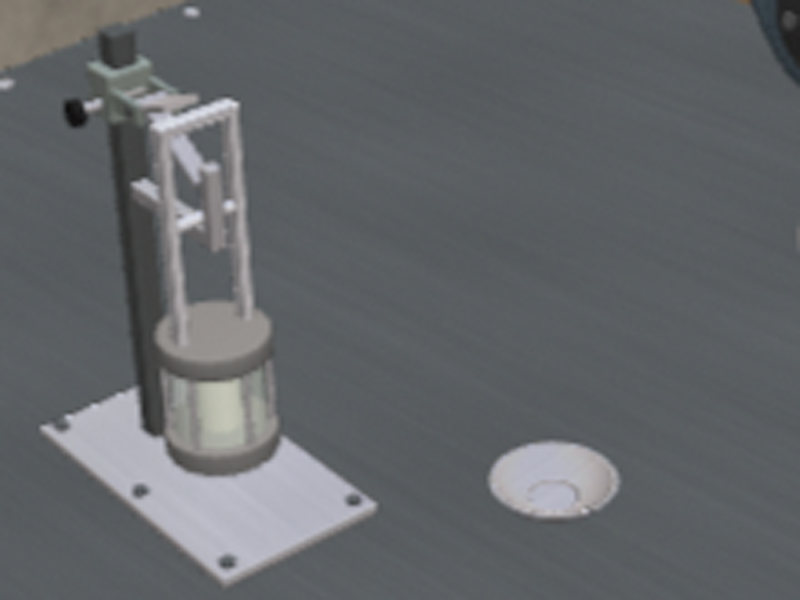

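```bash
python3 - <<'E'
from h import *
s=dict(np.load('pics/top0.npz'))
cs=[(150,181),(617,226),(603,486),(129,439)]
W=np.array([onz(s,350+(x+.5)/5-.5,200+(y+.5)/5-.5,.008)[:2] for x,y in cs]); print(W)
print([np.linalg.norm(W[i]-W[(i+1)%4]) for i in range(4)],'c',W.mean(0))
d=(W[0]+W[3]-W[1]-W[2]); print('yaw of y axis off world y (deg)',np.degrees(np.arctan2(-d[0],d[1])))
d2=W[0]+W[1]-W[2]-W[3]; print(np.degrees(np.arctan2(d2[1],d2[0])))
# top bar of lantern, depth
P=cloud(s); print('topbar',P[200+[210,260,310][0]//5,350+455//5],[P[200+y//5,350+x//5] for x,y in [(455,220),(450,270),(447,320)]])
sc=dict(np.load('pics/scene0.npz'))
def z2(x,y): return 205+(x+.5)*220/800-.5,145+(y+.5)*165/600-.5
cs=[(41,431),(226,583),(376,506)]
W2=np.array([onz(sc,*z2(*c),.008)[:2] for c in cs]);print('scene corners',W2)
Ps=cloud(sc)
for nm,c in dict(bar_l=(160,128),bar_r=(232,105),barm=(197,116),posttop=(117,35),tab=(172,102),tabtip=(190,100),cross=(190,215),leg=(185,155),nose=(212,170)).items():
    u,v=z2(*c); print(nm,np.round(Ps[int(round(v)),int(round(u))],4))
E
```

```text
[[ 0.61006997 -0.08120016]
 [ 0.58900871 -0.27869716]
 [ 0.47965241 -0.26837127]
 [ 0.5014967  -0.07027504]]
[np.float64(0.19861681898589664), np.float64(0.10984272200887193), np.float64(0.19929699022560693), np.float64(0.10912155694335252)] c [ 0.54505695 -0.17463591]
yaw of y axis off world y (deg) -6.190032185909895
-5.569487055499518
topbar [ 0.56491224 -0.15418222  0.25203134] [array([ 0.56176787, -0.15413056,  0.25176794]), array([ 0.54608287, -0.15231803,  0.25035528]), array([ 0.53012244, -0.14967883,  0.25266981])]
scene corners [[ 0.59195577 -0.27787711]
 [ 0.6112433  -0.07995207]
 [ 0.5040439  -0.07056754]]
bar_l [ 0.5739 -0.1487  0.252 ]
bar_r [ 0.5299 -0.1445  0.2503]
barm [ 0.549  -0.1491  0.2492]
posttop [ 0.5444 -0.2195  0.2751]
tab [ 0.5511 -0.1674  0.2526]
tabtip [ 0.5408 -0.1646  0.252 ]
cross [ 0.5584 -0.1509  0.1929]
leg [ 0.5507 -0.1593  0.2247]
nose [ 0.5535 -0.1346  0.2256]
```

```bash
cat >> h.py <<'E'
from scipy.spatial.transform import Rotation as Ro
yaw=np.radians(-5.9); ex=np.array([np.cos(yaw),np.sin(yaw),0]); ey=np.array([-np.sin(yaw),np.cos(yaw),0]); ez=np.array([0,0,1.])
O=np.array([0.5455,-.1745,0])-.05*ey
def H(x,y,z): return O+ex*x+ey*y+ez*z
def inH(p): d=np.array(p)-O; return np.array([d@ex,d@ey,d[2]])
def plan(target,sgn):
    s=manip.sense(); R=Ro.from_quat(s['tool_rot']); 
    Rt=Ro.from_matrix(np.c_[-ez,np.cross(sgn*ex,-ez),sgn*ex])
    rv=(R.inv()*Rt).as_rotvec(degrees=True)
    d=np.array(target)-s['tcp_pos']
    return s,d*1000,(R.inv().apply(d)*1000),rv
E
python3 - <<'E'
from h import *
s=manip.sense(); R=Ro.from_quat(s['tool_rot']).as_matrix(); print(np.round(R,3)); print(O)
for sg in(1,-1): print(plan(H(0,.074,.45),sg)[1:])
t=dict(np.load('pics/top0.npz')); P=cloud(t)
for nm,(x,y) in dict(armL=(552,240),armL2=(552,318),tabtip=(490,240),tabtip2=(487,300),crossb=(550,270)).items():
    u,v=350+(x+.5)/5-.5,200+(y+.5)/5-.5
    print(nm,np.round(inH(onz(t,u,v,.25)),4),np.round(inH(P[int(round(v)),int(round(u))]),4))
sc=dict(np.load('pics/scene0.npz'))
cv2.imwrite('pics/scz2.png',cv2.resize(sc['image'][148:208,215:295],(800,600),interpolation=cv2.INTER_CUBIC)[:,:,::-1])
E
```

```text
[[-0.     0.906  0.424]
 [ 0.002  0.424 -0.906]
 [-1.     0.    -0.002]]
[ 0.54036037 -0.22423514  0.        ]
(array([283.1019159 , 414.88062214, 219.44088963]), array([-218.88650737,  432.36062021, -256.08576773]), array([-59.01516634,  -0.07647747,  -0.0646336 ]))
(array([283.1019159 , 414.88062214, 219.44088963]), array([-218.88650737,  432.36062021, -256.08576773]), array([ 1.20984786e+02, -7.49897237e-02,  8.87313203e-02]))
armL [0.0114 0.0411 0.25  ] [0.0123 0.0382 0.2392]
armL2 [-0.0133  0.0395  0.25  ] [-0.0126  0.0386  0.2466]
tabtip [0.0096 0.0607 0.25  ] [0.0088 0.0605 0.252 ]
tabtip2 [-0.0095  0.0604  0.25  ] [-0.0101  0.0603  0.2497]
crossb [0.0019 0.0411 0.25  ] [0.0018 0.0393 0.2458]
```

View pics/scz2.png

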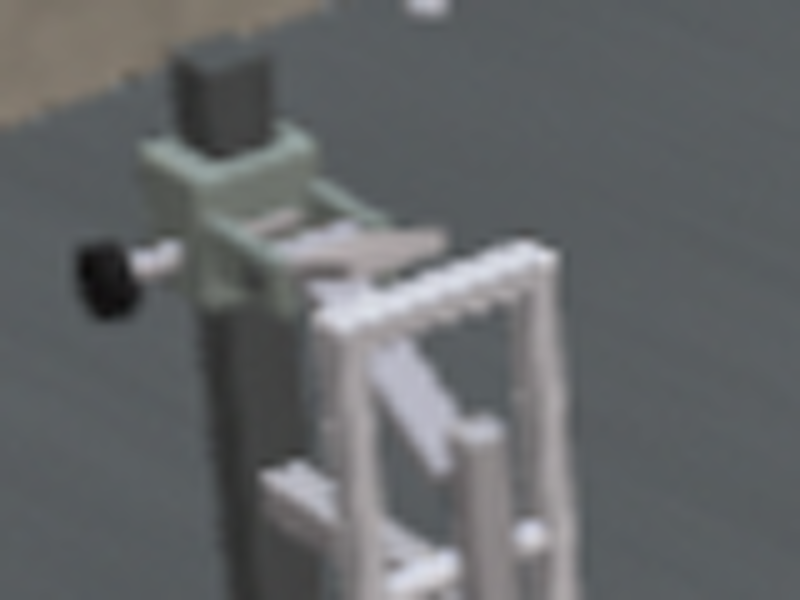

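>>> {"name": "move_arm", "arguments": {
  "deltas": [0,-20,0,0,-8.43,0,0,0,-20,0,0,-8.43,0,0,0,-20,0,0,-8.43,0,0,0,-20,0,0,-8.43,0,0,0,-20,0,0,-8.43,0,0,0,-10,0,0,-8.43,0,0,0,0,0,0,-8.43,0,0],
  "force": 60
}}

```text
t: 0.85
tcp_pos: [0.2652, -0.5668, 0.3433]
tool_rot: [0.033, 0.706, -0.035, 0.707]
force: [-0.1, -0.5, -0.7]
finger_gap: 0.002
```

```bash
python3 - <<'E'
from h import *
p=plan(H(0,.053,.34),1); print(p[0]['t'],p[0]['tcp_pos'],p[0]['q'],p[0]['finger_gap'],p[2],p[3])
E
```

```text
0.85 [ 0.26523098 -0.56677363  0.34326851] [-1.31143991e+00  4.27170432e-01  1.28834690e+00  2.19690891e-05
  1.42242890e+00 -1.21449221e+00] 0.0021587454840104364 [  2.14589748 420.57045606 240.99570074] [0.34512181 0.07463097 0.19514409]
```

>>> {"name": "move_arm", "arguments": {
  "deltas": [0,0,38,22,0,0,0,0,0,38,22,0,0,0,0,0,38,22,0,0,0,0,0,38,22,0,0,0,0,0,38,22,0,0,0,0,0,38,22,0,0,0,0,0,38,22,0,0,0,0,0,38,22,0,0,0,0,0,38,22,0,0,0,0,0,38,22,0,0,0]
}}

```text
t: 1.85
tcp_pos: [0.5236, -0.209, 0.3411]
tool_rot: [0.037, 0.706, -0.036, 0.706]
force: [0.1, 0.4, -0.4]
finger_gap: 0.0
```

>>> {"name": "move_arm", "arguments": {
  "deltas": [0,0,20,11,0,0,0,0,0,20,10,0,0,0,0,0,0,0,0,0,0]
}}

```text
t: 2.15
tcp_pos: [0.5488, -0.1704, 0.3409]
tool_rot: [0.036, 0.706, -0.035, 0.706]
force: [-0.8, -0.4, 0.5]
finger_gap: -0.001
```

```bash
python3 - <<'E'
from h import *
p=plan(H(0,.053,.34),1); print(p[0]['t'],p[0]['tcp_pos'],p[0]['q'],p[0]['force'],p[2],p[3])
s=snap('wrist','w1'); snap('scene','s1')
E
```

```text
2.15 [ 0.54880976 -0.1704487   0.34089859] [-4.96028745e-01  3.51249967e-01  1.41693475e+00  1.00533601e-03
  1.37422494e+00 -3.96976534e-01] [-0.76272551 -0.44548112  0.54105616] [ 0.89799949 -1.36043519 -2.88053564] [ 0.21345322 -0.02146798 -0.07015132]
```

View pics/w1.png

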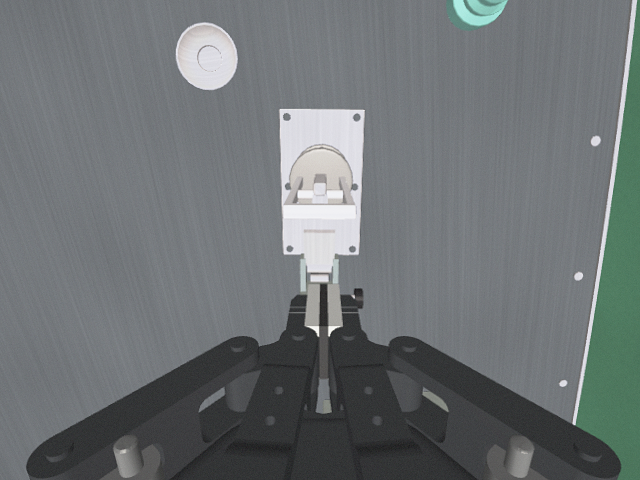

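```bash
python3 - <<'E'
from h import *
s=dict(np.load('pics/w1.npz'));P=cloud(s)
def d(n,u,v,z): print(n,np.round(inH(onz(s,u,v,z))*1000,1),np.round(inH(P[int(round(v)),int(round(u))])*1000,1))
d('barTopFarL',284,206,.25);d('barFarR',354.5,206,.25);d('barNearL',284,217,.25);d('barNearR',354.5,217,.25)
d('barmid',319,211,.25);d('tabL',304,231,.252);d('tabR',335,231,.252);d('armL',302,259,.245);d('armR',336,259,.245)
d('post',324,400,.275)
cs=[(280,110),(363.5,110),(358,254),(282.5,254)]
for c in cs: d('plate',*c,.008)
z=s['image'][180:300,250:410]; cv2.imwrite('pics/w1z.png',cv2.resize(z,(800,600),interpolation=cv2.INTER_CUBIC)[:,:,::-1])
E
```

```text
barTopFarL [-23.9  77.6 250. ] [-23.9  77.4 249.4]
barFarR [ 24.1  77.7 250. ] [ 23.7  77.8 250.1]
barNearL [-24.1  69.8 250. ] [-24.1  69.7 249.6]
barNearR [ 24.3  70.  250. ] [ 24.1  69.7 248.8]
barmid [ -0.   74.2 250. ] [-1.000e-01  7.350e+01  2.473e+02]
tabL [-10.4  60.4 252. ] [-10.4  60.4 251.8]
tabR [ 11.   60.5 252. ] [ 11.   60.4 251.7]
armL [-12.5  37.  245. ] [-12.5  36.8 244.7]
armR [ 12.3  37.  245. ] [ 12.3  36.9 244.7]
post [  3.9 -62.8 275. ] [   5.3 -316.5    2.6]
plate [-53.  147.6   8. ] [-52.8 147.5   9.6]
plate [ 54. 148.   8.] [ 55.5 148.2  -0.4]
plate [ 53.3 -49.    8. ] [ 53.3 -48.8   8.5]
plate [-55.8 -49.4   8. ] [-57.5 -52.4   0.1]
```

View pics/w1z.png

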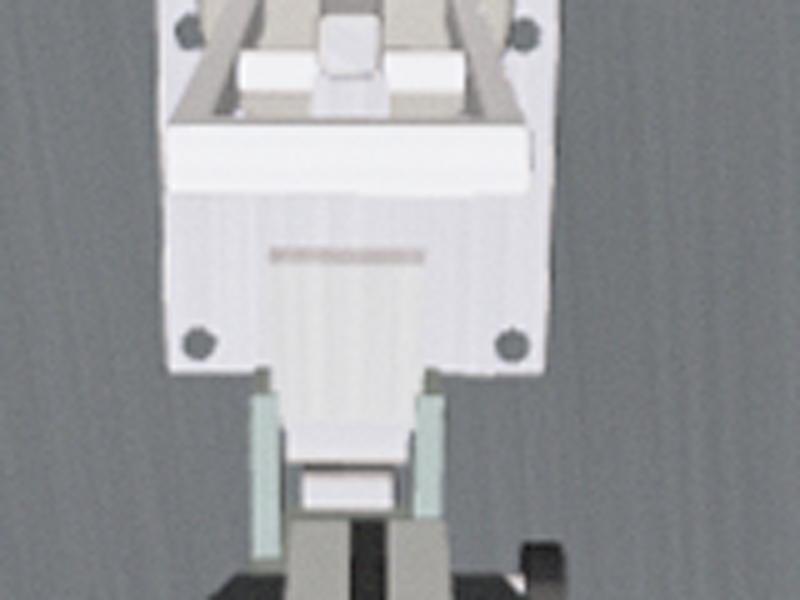

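>>> {"name": "move_arm", "arguments": {
  "deltas": [0,20,-1.8,-2.9,0,0,0,0,25,0,0,0,0,0,0,20,0,0,0,0,0,0,10,0,0,0,0,0,0,4,0,0,0,0,0,0,0,0,0,0,0,0]
}}

```text
t: 2.85
tcp_pos: [0.5447, -0.1752, 0.2623]
tool_rot: [0.037, 0.706, -0.037, 0.706]
force: [-1.3, 0.9, 0.5]
finger_gap: 0.003
```

```bash
python3 - <<'E'
from h import *
s=manip.sense(); print(s['t'],inH(s['tcp_pos'])*1000,s['force'])
E
```

```text
2.85 [ -0.71756373  49.22899564 262.28570974] [-1.26173463  0.87811195  0.50630555]
```

>>> {"name": "move_arm", "arguments": {
  "deltas": [0,0,0,0,0,0,0,0,0,0,0,0,0,0]
}}

```text
t: 3.05
tcp_pos: [0.5454, -0.1749, 0.2634]
tool_rot: [0.036, 0.705, -0.037, 0.707]
force: [0.6, -0.1, -0.4]
finger_gap: 0.004
```

```bash
python3 - <<'E'
from h import *
s=manip.sense(); print(s['t'],inH(s['tcp_pos'])*1000,s['force'],Ro.from_quat(s['tool_rot']).as_matrix())
E
```

```text
3.05 [-1.87439689e-02  4.95457664e+01  2.63408605e+02] [ 0.587935   -0.11998729 -0.39586819] [[ 1.94171906e-03  1.02966634e-01  9.94682915e-01]
 [-1.13066558e-03  9.94684381e-01 -1.02964578e-01]
 [-9.99997476e-01 -9.24725448e-04  2.04781845e-03]]
```

>>> {"name": "move_arm", "arguments": {
  "deltas": [0,2,3,0,0,0,0,0,2,0,0,0,0,0,0,2,0,0,0,0,0,0,1,0,0,0,0,0,0,1,0,0,0,0,0,0,0,0,0,0,0,0,0,0,0,0,0,0,0]
}}

```text
t: 3.75
tcp_pos: [0.5452, -0.1716, 0.2543]
tool_rot: [0.036, 0.706, -0.036, 0.706]
force: [0.1, 0.3, -0.3]
finger_gap: 0.002
```

```bash
python3 - <<'E'
from h import *
s=manip.sense(); print(s['t'],inH(s['tcp_pos'])*1000,s['force'])
E
```

```text
3.75 [ -0.61588027  52.85010814 254.26029373] [ 0.11647965  0.25658498 -0.31588863]
```

Position good. Now press slowly.

>>> {"name": "move_arm", "arguments": {
  "deltas": [0,1,0,0,0,0,0,0,1,0,0,0,0,0,0,1,0,0,0,0,0,0,1,0,0,0,0,0,0,1,0,0,0,0,0]
}}

```text
t: 4.25
tcp_pos: [0.5454, -0.171, 0.2502]
tool_rot: [0.037, 0.706, -0.036, 0.707]
force: [-0.9, 3.2, 4.8]
finger_gap: 0.001
```

>>> {"name": "move_arm", "arguments": {
  "deltas": [0,1,0,0,0,0,0,0,1,0,0,0,0,0,0,1,0,0,0,0,0]
}}

```text
t: 4.55
tcp_pos: [0.5454, -0.1701, 0.2471]
tool_rot: [0.037, 0.706, -0.036, 0.707]
force: [0.6, 3.6, 5.4]
finger_gap: -0.002
```

>>> {"name": "move_arm", "arguments": {
  "deltas": [0,1,0,0,0,0,0,0,1,0,0,0,0,0]
}}

```text
t: 4.75
tcp_pos: [0.5455, -0.1703, 0.2451]
tool_rot: [0.037, 0.706, -0.036, 0.707]
force: [-0.2, 2.7, 4.5]
finger_gap: -0.002
```

>>> {"name": "move_arm", "arguments": {
  "deltas": [0,1,0,0,0,0,0,0,1,0,0,0,0,0]
}}

```text
t: 4.95
tcp_pos: [0.5455, -0.1706, 0.243]
tool_rot: [0.037, 0.706, -0.036, 0.707]
force: [-0.6, 2.8, 4.8]
finger_gap: 0.001
```

>>> {"name": "move_arm", "arguments": {
  "deltas": [0,1,0,0,0,0,0,0,1,0,0,0,0,0]
}}

```text
t: 5.15
tcp_pos: [0.5455, -0.1711, 0.2407]
tool_rot: [0.037, 0.706, -0.036, 0.707]
force: [0.0, 4.2, 5.9]
finger_gap: -0.001
```

>>> {"name": "move_arm", "arguments": {
  "deltas": [0,1,0,0,0,0,0,0,1,0,0,0,0,0]
}}

```text
t: 5.35
tcp_pos: [0.5455, -0.1711, 0.2386]
tool_rot: [0.037, 0.706, -0.036, 0.706]
force: [1.0, 3.3, 3.3]
finger_gap: -0.004
```

>>> {"name": "move_arm", "arguments": {
  "deltas": [0,1,0,0,0,0,0]
}}

```text
t: 5.45
tcp_pos: [0.5452, -0.1718, 0.2371]
tool_rot: [0.036, 0.706, -0.037, 0.706]
force: [1.2, 2.4, 5.7]
finger_gap: 0.003
```

>>> {"name": "move_arm", "arguments": {
  "deltas": [0,1,0,0,0,0,0]
}}

```text
t: 5.55
tcp_pos: [0.5454, -0.1718, 0.2368]
tool_rot: [0.036, 0.706, -0.037, 0.706]
force: [-1.1, 2.3, 10.3]
finger_gap: 0.003
```

>>> {"name": "move_arm", "arguments": {
  "deltas": [0,0.4,0,0,0,0,0]
}}

```text
t: 5.65
tcp_pos: [0.5454, -0.1718, 0.2368]
tool_rot: [0.036, 0.706, -0.037, 0.706]
force: [-1.0, 3.4, 9.1]
finger_gap: 0.004
```

```bash
python3 - <<'E'
from h import *
s=manip.sense(); print(s['t'],inH(s['tcp_pos'])*1000,s['force'])
sc=snap('scene','s2')
cv2.imwrite('pics/s2z.png',cv2.resize(sc['image'][148:208,215:295],(800,600),interpolation=cv2.INTER_CUBIC)[:,:,::-1])
E
```

```text
5.65 [ -0.39316576  52.68336251 236.8354418 ] [-1.02887156  3.35194908  9.07068264]
```

View pics/s2z.png

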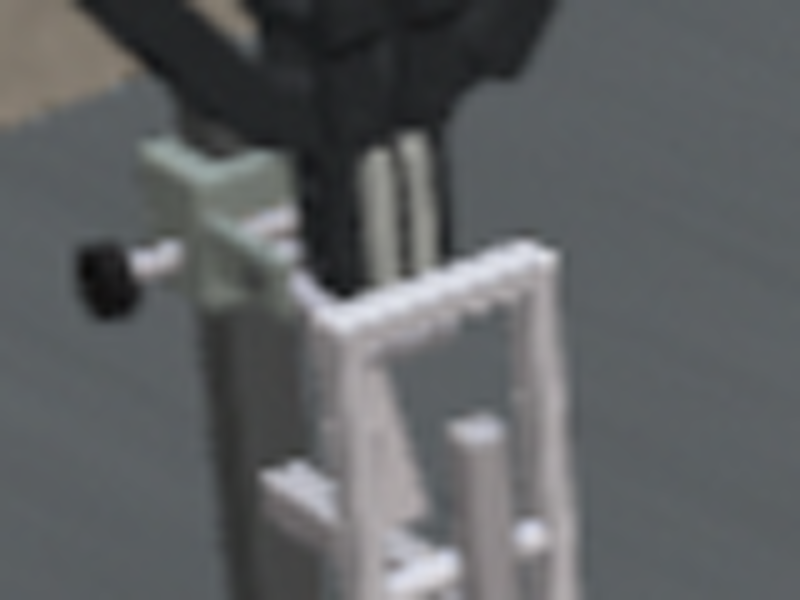

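>>> {"name": "move_arm", "arguments": {
  "deltas": [0,0.6,0,0,0,0,0]
}}

```text
t: 5.8
tcp_pos: [0.5454, -0.1718, 0.2367]
tool_rot: [0.036, 0.706, -0.037, 0.707]
force: [-2.3, 4.2, 13.6]
finger_gap: 0.002
```

>>> {"name": "move_arm", "arguments": {
  "deltas": [0,0.5,0,0,0,0,0]
}}

```text
t: 5.9
tcp_pos: [0.5455, -0.1718, 0.2366]
tool_rot: [0.036, 0.706, -0.037, 0.707]
force: [-2.0, 3.6, 14.9]
finger_gap: 0.0
```

Solid stop reached; back off and look.

>>> {"name": "move_arm", "arguments": {
  "deltas": [0,-3,0,0,0,0,0,0,-5,0,0,0,0,0,0,-10,0,0,0,0,0,0,-20,0,0,0,0,0,0,-25,0,0,0,0,0,0,-25,0,0,0,0,0,85,-15,0,0,0,0,0,85,0,0,0,0,0,0]
}}

```text
t: 6.7
tcp_pos: [0.5464, -0.1726, 0.3406]
tool_rot: [0.035, 0.704, -0.038, 0.708]
force: [0.2, -0.2, 0.4]
finger_gap: 0.331
```

```bash
python3 - <<'E'
from h import *
sc=snap('scene','s3'); w=snap('wrist','w3')
p=plan(H(0,.074,.30),1); s=p[0]; print(s['t'],inH(s['tcp_pos'])*1000,s['force'],p[2],p[3],s['finger_gap'])
z=np.hstack([cv2.resize(sc['image'][148:228,215:295],(400,400),interpolation=cv2.INTER_CUBIC),cv2.resize(w['image'][140:300,240:400],(400,400),interpolation=cv2.INTER_CUBIC)])
cv2.imwrite('pics/s3z.png',z[:,:,::-1])
E
```

```text
6.8 [ -0.91259915  52.72653844 337.52285171] [ 0.46640398 -0.24613261  0.96146343] [37.51758417 21.2823815   0.92115141] [-0.01620464 -0.02224959  0.01322534] 0.5064986103946785
```

View pics/s3z.png

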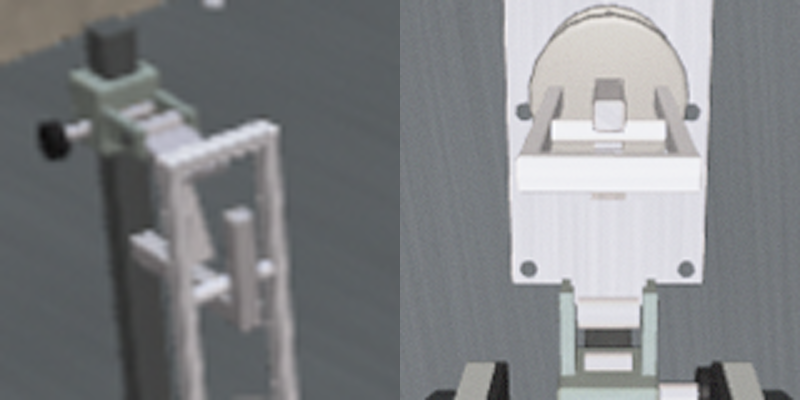

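>>> {"name": "move_arm", "arguments": {
  "deltas": [85,8,10,0.5,0,0,0,85,10,11.3,0.4,0,0,0,85,10,0,0,0,0,0,85,10,0,0,0,0,0,85,0,0,0,0,0,0,85,0,0,0,0,0,0]
}}

```text
t: 7.4
tcp_pos: [0.5482, -0.1506, 0.2992]
tool_rot: [0.037, 0.707, -0.036, 0.706]
force: [0.1, -0.3, -0.3]
finger_gap: 0.994
```

```bash
python3 - <<'E'
from h import *
p=plan(H(0,.074,.207),1); s=p[0]; print(s['t'],inH(s['tcp_pos'])*1000,s['force'],p[2],p[3],s['finger_gap'])
E
```

```text
7.4 [1.89502343e-01 7.40505063e+01 2.99221534e+02] [ 0.13057287 -0.29682387 -0.25110022] [ 9.22216649e+01 -6.89973899e-02 -9.80420985e-02] [-0.01305048 -0.0568143  -0.01146788] 0.9944950823412657
```

>>> {"name": "move_arm", "arguments": {
  "deltas": [85,12,0,0,0,0,0,85,14,0,0,0,0,0,85,14,0,0,0,0,0,85,12,0,0,0,0,0,85,12,0,0,0,0,0]
}}

```text
t: 7.9
tcp_pos: [0.5483, -0.1507, 0.235]
tool_rot: [0.036, 0.706, -0.037, 0.706]
force: [-0.6, -0.4, 0.3]
finger_gap: 0.992
```

>>> {"name": "move_arm", "arguments": {
  "deltas": [85,10,0,0,0,0,0,85,10,0,0,0,0,0,85,8,0,0,0,0,0,85,0,0,0,0,0,0,85,0,0,0,0,0,0]
}}

```text
t: 8.4
tcp_pos: [0.5484, -0.1505, 0.2078]
tool_rot: [0.036, 0.706, -0.036, 0.706]
force: [-0.0, -0.5, 0.7]
finger_gap: 0.997
```

```bash
python3 - <<'E'
from h import *
p=plan(H(0,.074,.207),1); s=p[0]; print(s['t'],inH(s['tcp_pos'])*1000,s['force'],p[2],p[3],s['finger_gap'])
snap('scene','s4');snap('wrist','w4')
a=np.hstack([cv2.imread('pics/s4.png')[130:290,180:340],cv2.imread('pics/w4.png')[160:480,160:480][::2,::2]])
cv2.imwrite('pics/s4z.png',cv2.resize(a,(800,400),interpolation=cv2.INTER_CUBIC))
E
```

```text
8.4 [  0.41990464  74.14055148 207.82003829] [-0.02291437 -0.53880717  0.70575439] [ 0.81998485 -0.14053383 -0.42001489] [-0.0044433   0.00846474  0.00350885] 0.9966148788601616
```

View pics/s4z.png

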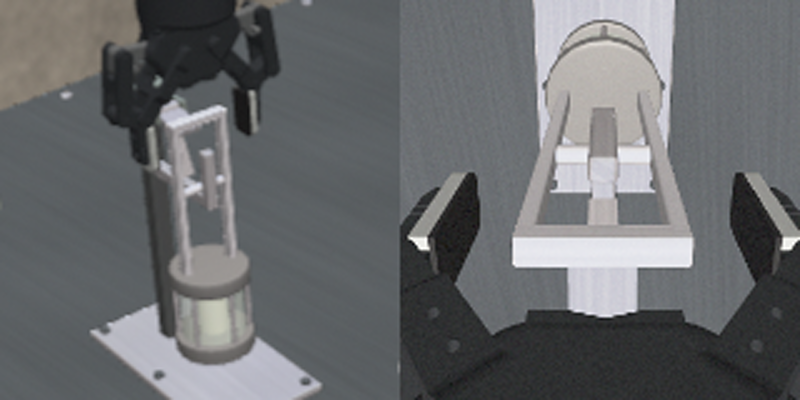

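>>> {"name": "move_arm", "arguments": {
  "deltas": [65,0,0,0,0,0,0,58,0,0,0,0,0,0,55,0,0,0,0,0,0,52,0,0,0,0,0,0,50,0,0,0,0,0,0,44,0,0,0,0,0,0,40,0,0,0,0,0,0,40,0,0,0,0,0,0,40,0,0,0,0,0,0],
  "force": 50
}}

```text
t: 9.4
tcp_pos: [0.5482, -0.1505, 0.208]
tool_rot: [0.036, 0.706, -0.036, 0.706]
force: [-1.6, 0.4, 3.1]
finger_gap: 0.577
```

```bash
python3 - <<'E'
from h import *
s=manip.sense(); print(s['t'],inH(s['tcp_pos'])*1000,s['force'],s['ft_torque'],s['finger_gap'])
E
```

```text
9.4 [  0.23079279  74.18089174 208.02278872] [-1.61613655  0.37182738  3.05124596] [ 0.07804982  0.25521709 -0.00942218] 0.5773849842572413
```

>>> {"name": "move_arm", "arguments": {
  "deltas": [40,-1,0,0,0,0,0,40,-1,0,0,0,0,0,40,-1,0,0,0,0,0,40,-1,0,0,0,0,0,40,-1,0,0,0,0,0]
}}

```text
t: 9.9
tcp_pos: [0.5481, -0.1504, 0.2125]
tool_rot: [0.037, 0.706, -0.036, 0.706]
force: [-0.0, -0.1, -4.3]
finger_gap: 0.575
```

>>> {"name": "move_arm", "arguments": {
  "deltas": [40,-2,0,0,0,0,0,40,-2,0,0,0,0,0,40,-2,0,0,0,0,0]
}}

```text
t: 10.2
tcp_pos: [0.5483, -0.1505, 0.219]
tool_rot: [0.036, 0.706, -0.036, 0.706]
force: [0.8, 0.7, -3.6]
finger_gap: 0.575
```

```bash
python3 - <<'E'
from h import *
s=manip.sense(); print(s['t'],inH(s['tcp_pos'])*1000,s['force'],s['ft_torque'],s['finger_gap'])
E
```

```text
10.2 [  0.28473814  74.18506941 219.03501059] [ 0.80842159  0.68592484 -3.62973627] [-0.02820271 -0.00287016  0.0422748 ] 0.574707491919299
```

>>> {"name": "move_arm", "arguments": {
  "deltas": [40,-3,0,0,0,0,0,40,-4,0,0,0,0,0,40,-4,0,0,0,0,0,40,-4,0,0,0,0,0]
}}

```text
t: 10.6
tcp_pos: [0.5483, -0.1505, 0.2343]
tool_rot: [0.036, 0.706, -0.036, 0.706]
force: [0.6, 0.9, -5.2]
finger_gap: 0.58
```

>>> {"name": "move_arm", "arguments": {
  "deltas": [40,-4,0,0,0,0,0,40,-4,0,0,0,0,0,40,-4,0,0,0,0,0,40,-4,0,0,0,0,0,40,-4,0,0,0,0,0,40,-2,0,0,0,0,0,40,0,0,0,0,0,0]
}}

```text
t: 11.3
tcp_pos: [0.5485, -0.1506, 0.2562]
tool_rot: [0.036, 0.706, -0.037, 0.706]
force: [0.4, 0.3, -3.6]
finger_gap: 0.576
```

```bash
python3 - <<'E'
from h import *
s=manip.sense(); print(s['t'],inH(s['tcp_pos'])*1000,s['force'],s['ft_torque'],s['finger_gap'])
snap('scene','s5')
a=cv2.imread('pics/s5.png')[130:290,180:340]
cv2.imwrite('pics/s5z.png',cv2.resize(a,(600,600),interpolation=cv2.INTER_CUBIC))
E
```

```text
11.3 [  0.49860562  74.11365918 256.23725341] [ 0.43663524  0.25780812 -3.57784014] [ 0.03285848  0.02204191 -0.06786685] 0.5755862658361701
```

View pics/s5z.png

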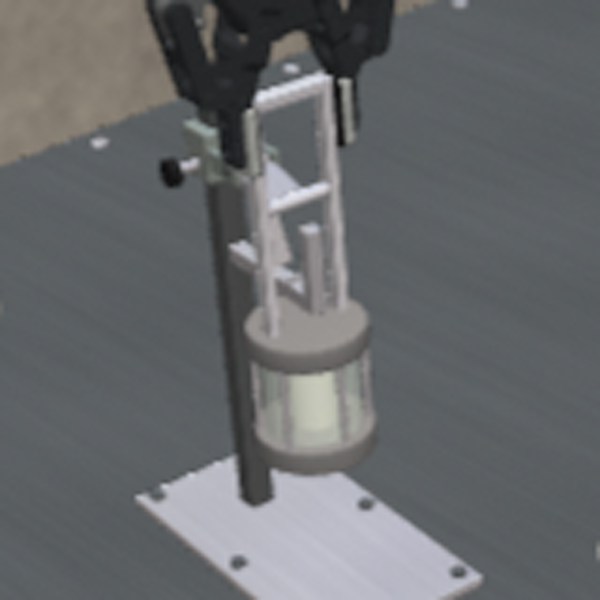

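>>> {"name": "move_arm", "arguments": {
  "deltas": [40,0,3,0,0,0,0,40,0,6,0,0,0,0,40,0,8,0,0,0,0,40,0,10,0,0,0,0]
}}

```text
t: 11.75
tcp_pos: [0.551, -0.1228, 0.2557]
tool_rot: [0.037, 0.706, -0.036, 0.706]
force: [0.7, 0.9, -3.9]
finger_gap: 0.575
```

>>> {"name": "move_arm", "arguments": {
  "deltas": [40,0,12,0,0,0,0,40,0,12,0,0,0,0,40,0,12,0,0,0,0,40,0,12,0,0,0,0,40,0,10,0,0,0,0,40,0,5,0,0,0,0,40,0,0,0,0,0,0]
}}

```text
t: 12.45
tcp_pos: [0.5575, -0.0601, 0.2558]
tool_rot: [0.036, 0.706, -0.036, 0.706]
force: [0.7, -0.0, -3.3]
finger_gap: 0.578
```

```bash
python3 - <<'E'
from h import *
pad=np.array([.4924,.2188,0])
s=manip.sense(); print(s['t'],s['tcp_pos'],inH(s['tcp_pos'])*1000,s['force'],s['ft_torque'],s['finger_gap'])
# lantern z offset: tcp z 208 <-> lantern z 35
p=plan(pad+[0,0,.173+.012],1); print(p[1],p[2],p[3])
for n in('scene','top'): snap(n,n+'6')
t=dict(np.load('pics/top0.npz'))
for nm,(u,v,z) in dict(ashtray=(343,326,.018),whistle=(206,187,.02),key0=(187,368,.006),insul=(327,165,.08)).items(): print(nm,np.round(onz(t,u,v,z),3))
E
```

```text
12.45 [ 0.55753753 -0.06011653  0.25581484] [2.15999677e-01 1.65014927e+02 2.55814844e+02] [ 0.72170941 -0.02886595 -3.34997938] [ 0.01103977 -0.02601748  0.0447893 ] 0.577615125671731
[-65.13753163 278.916531   -70.81484392] [ 70.81001054 270.85293742 -93.14880629] [ 0.06514516 -0.00511431  0.00278484]
ashtray [ 0.423 -0.002  0.018]
whistle [0.718 0.287 0.02 ]
key0 [0.336 0.324 0.006]
insul [0.744 0.027 0.08 ]
```

View pics/scene6.png

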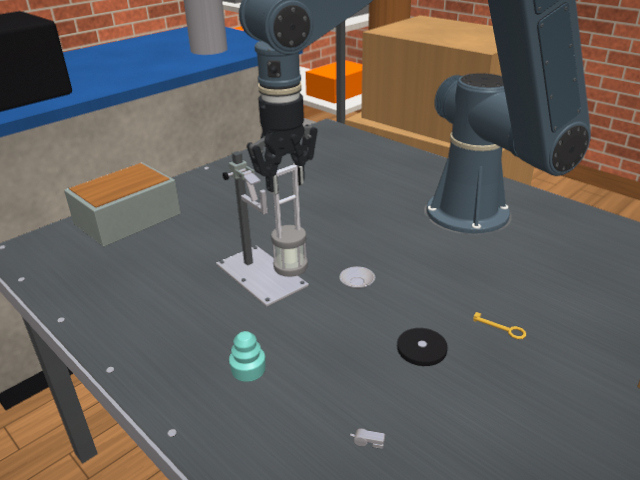

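>>> {"name": "move_arm", "arguments": {
  "deltas": [40,0,8,-3,0,0,0,40,0,20,-7,0,0,0,40,0,28,-10,0,0,0,40,0,32,-11,0,0,0,40,0,32,-11,0,0,0,40,0,32,-11,0,0,0,40,0,32,-11,0,0,0,40,0,32,-11,0,0,0,40,0,26,-9,0,0,0,40,0,16,-5,0,0,0]
}}

```text
t: 13.55
tcp_pos: [0.4943, 0.2069, 0.2559]
tool_rot: [0.036, 0.706, -0.036, 0.706]
force: [0.5, -0.7, -3.7]
finger_gap: 0.575
```

>>> {"name": "move_arm", "arguments": {
  "deltas": [40,6,9,-3,0,0,0,40,10,3.9,-1.1,0,0,0,40,10,0,0,0,0,0,40,6,0,0,0,0,0,40,0,0,0,0,0,0,40,0,0,0,0,0,0]
}}

```text
t: 14.15
tcp_pos: [0.4931, 0.2174, 0.2235]
tool_rot: [0.037, 0.706, -0.037, 0.706]
force: [0.5, -0.6, -3.4]
finger_gap: 0.58
```

```bash
python3 - <<'E'
from h import *
pad=np.array([.4924,.2188,0])
p=plan(pad+[0,0,.173+.012],1); s=p[0]; print(s['t'],s['tcp_pos'],s['force'],s['ft_torque'],p[1],p[2],p[3])
a=[snap(n,n+'7') for n in('scene','top','wrist')]
im=np.hstack([cv2.resize(a[0]['image'][200:370,330:500],(400,400)),cv2.resize(a[1]['image'][220:340,180:300],(400,400))]); cv2.imwrite('pics/z7.png',im[:,:,::-1])
E
```

```text
14.15 [0.49309966 0.21737405 0.22350923] [ 0.49852605 -0.57523717 -3.42566205] [-0.04890035  0.00250974 -0.05746667] [ -0.6996616    1.42595012 -38.50922969] [38.50918578  1.35612193 -0.82896016] [-0.07617036 -0.02286624  0.01600383]
```

View pics/z7.png

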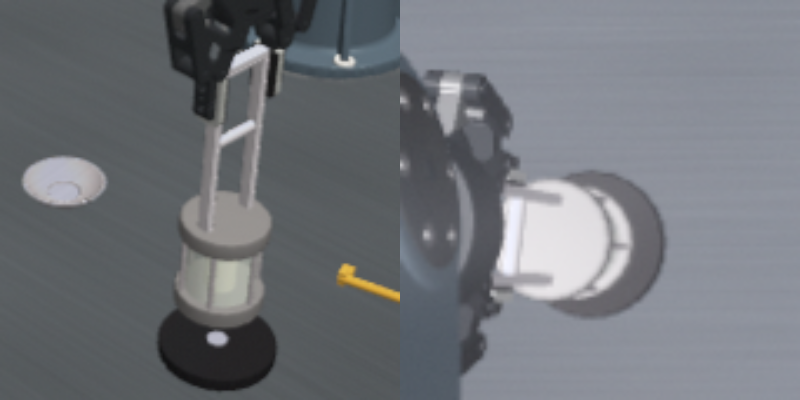

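View pics/wrist7.png

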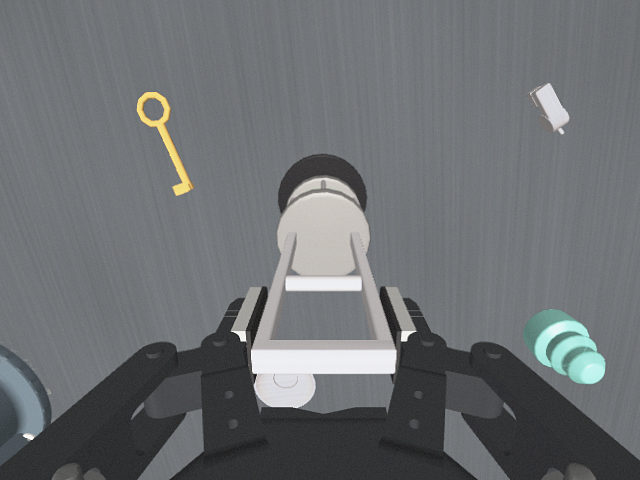

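```bash
python3 - <<'E'
from h import *
s=dict(np.load('pics/wrist7.npz'));P=cloud(s)
m=(abs(P[...,2]-.1305)<.006)&(np.hypot(P[...,0]-.493,P[...,1]-.217)<.05)
print(m.sum()); c=big(m); W=P[c[:,0,1],c[:,0,0],:2]
Q=P[m]; 
# far/left/right arc of lid only
ang=np.arctan2(W[:,1]-.217,W[:,0]-.493); k=np.hypot(W[:,0]-.493,W[:,1]-.217)>.028
print(fc(W[k]),k.sum(),Q[:,2].mean(),Q.min(0),Q.max(0))
A=np.c_[Q[:,:2],np.ones(len(Q))]; print('tilt',np.linalg.lstsq(A,Q[:,2],rcond=None)[0])
t=dict(np.load('pics/top7.npz'));P=cloud(t)
m=(abs(P[...,2]-.1305)<.006)&(np.hypot(P[...,0]-.493,P[...,1]-.217)<.05); Q=P[m]; print(m.sum(),Q.min(0),Q.max(0))
c=big(m);W=P[c[:,0,1],c[:,0,0],:2];k=np.hypot(W[:,0]-.493,W[:,1]-.217)>.028;print(fc(W[k]))
E
```

```text
5850
(array([0.49351121, 0.21889072]), np.float64(0.03234668600242593)) 252 0.13053321978976162 [0.45990203 0.18753281 0.12457682] [0.52700485 0.25099675 0.13647175]
tilt [-0.00371683 -0.01093664  0.13479076]
802 [0.45890065 0.18266398 0.12482386] [0.52493908 0.24542707 0.13627414]
(array([0.492339  , 0.21474413]), np.float64(0.03241948773296694))
```

>>> {"name": "move_arm", "arguments": {
  "deltas": [40,6,1.4,-0.8,0,0,0,40,8,0,0,0,0,0,40,8,0,0,0,0,0,40,6,0,0,0,0,0,40,4,0,0,0,0,0,40,2,0,0,0,0,0,40,1,0,0,0,0,0,40,0,0,0,0,0,0]
}}

```text
t: 15.1
tcp_pos: [0.4922, 0.2196, 0.1888]
tool_rot: [0.036, 0.706, -0.036, 0.706]
force: [1.0, 0.3, -4.1]
finger_gap: 0.576
```

>>> {"name": "move_arm", "arguments": {
  "deltas": [40,1,0,0,0,0,0,40,1,0,0,0,0,0]
}}

```text
t: 15.3
tcp_pos: [0.4923, 0.2196, 0.187]
tool_rot: [0.037, 0.706, -0.036, 0.706]
force: [-0.7, -0.3, -3.9]
finger_gap: 0.579
```

>>> {"name": "move_arm", "arguments": {
  "deltas": [40,0.7,0,0,0,0,0,40,0.5,0,0,0,0,0]
}}

```text
t: 15.5
tcp_pos: [0.4921, 0.2196, 0.1856]
tool_rot: [0.036, 0.706, -0.036, 0.706]
force: [-0.1, -0.5, -3.7]
finger_gap: 0.575
```

>>> {"name": "move_arm", "arguments": {
  "deltas": [40,0.6,0,0,0,0,0,40,0,0,0,0,0,0]
}}

```text
t: 15.7
tcp_pos: [0.4922, 0.2196, 0.1853]
tool_rot: [0.036, 0.706, -0.036, 0.706]
force: [-1.3, -0.6, -0.9]
finger_gap: 0.576
```

>>> {"name": "move_arm", "arguments": {
  "deltas": [40,0.6,0,0,0,0,0,40,0,0,0,0,0,0]
}}

```text
t: 15.9
tcp_pos: [0.4922, 0.2197, 0.1853]
tool_rot: [0.036, 0.706, -0.036, 0.706]
force: [-2.0, -0.1, 6.1]
finger_gap: 0.576
```

Foot rests on the pad. Release slowly.

>>> {"name": "move_arm", "arguments": {
  "deltas": [50,-0.3,0,0,0,0,0,52,0,0,0,0,0,0,55,0,0,0,0,0,0,60,0,0,0,0,0,0,70,0,0,0,0,0,0,85,0,0,0,0,0,0,85,0,0,0,0,0,0,85,0,0,0,0,0,0]
}}

```text
t: 16.7
tcp_pos: [0.4921, 0.2196, 0.1847]
tool_rot: [0.036, 0.706, -0.036, 0.706]
force: [-0.4, -0.7, -0.0]
finger_gap: 0.995
```

```bash
python3 - <<'E'
from h import *
s=manip.sense(); print(s['t'],s['tcp_pos'],s['force'],s['finger_gap'])
snap('wrist','w8'); snap('scene','s8')
E
```

```text
16.7 [0.49214548 0.21957795 0.18469135] [-0.44328002 -0.67157673 -0.03913178] 0.9947130369227765
```

View pics/w8.png

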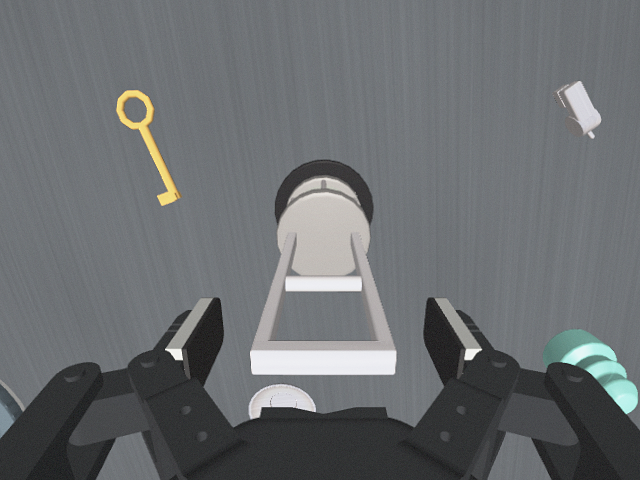

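Lantern stands free between the open fingers. Retract straight up.

>>> {"name": "move_arm", "arguments": {
  "deltas": [85,-6,0,0,0,0,0,85,-12,0,0,0,0,0,85,-18,0,0,0,0,0,85,-20,0,0,0,0,0,85,-20,0,0,0,0,0,85,-20,0,0,0,0,0,85,-20,0,0,0,0,0,85,-20,0,0,0,0,0,85,-8,0,0,0,0,0,85,0,0,0,0,0,0]
}}

```text
t: 17.8
tcp_pos: [0.4928, 0.2198, 0.3306]
tool_rot: [0.037, 0.705, -0.036, 0.707]
force: [0.6, 0.2, 0.2]
finger_gap: 0.993
```

>>> {"name": "move_arm", "arguments": {
  "deltas": [85,0,-20,0,0,0,0,85,0,-40,0,0,0,0,85,0,-40,0,0,0,0,85,0,-20,0,0,0,0,85,0,0,0,0,0,0,85,0,0,0,0,0,0]
}}

```text
t: 18.4
tcp_pos: [0.4794, 0.1002, 0.3281]
tool_rot: [0.037, 0.707, -0.037, 0.706]
force: [-0.0, -0.2, -2.0]
finger_gap: 0.992
```

```bash
python3 - <<'E'
from h import *
s=manip.sense(); print(s['t'],s['tcp_pos'],s['force'])
for n in('scene','top'):
    t=snap(n,n+'9');P=cloud(t)
    for z,r in((.092,.034),(.227,.03)):
        m=(abs(P[...,2]-z)<.006)&(np.hypot(P[...,0]-.492,P[...,1]-.219)<.045); Q=P[m]
        if len(Q)>10: print(n,z,len(Q),(Q.min(0)+Q.max(0))/2,Q.mean(0))
E
```

```text
18.4 [0.47940972 0.10022956 0.32805203] [-0.02678648 -0.23376209 -2.0206142 ]
scene 0.092 710 [0.49399562 0.21780984 0.0919932 ] [0.49849379 0.22244062 0.09211691]
scene 0.227 176 [0.49397246 0.21860432 0.2251886 ] [0.49613292 0.21896171 0.22621025]
```

View pics/scene9.png

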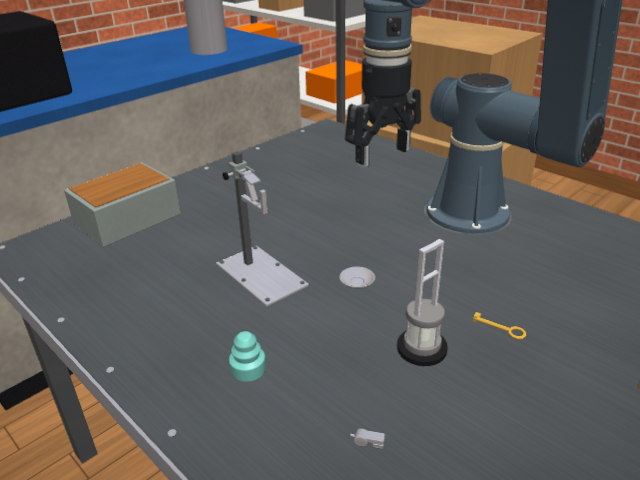

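View pics/top9.png

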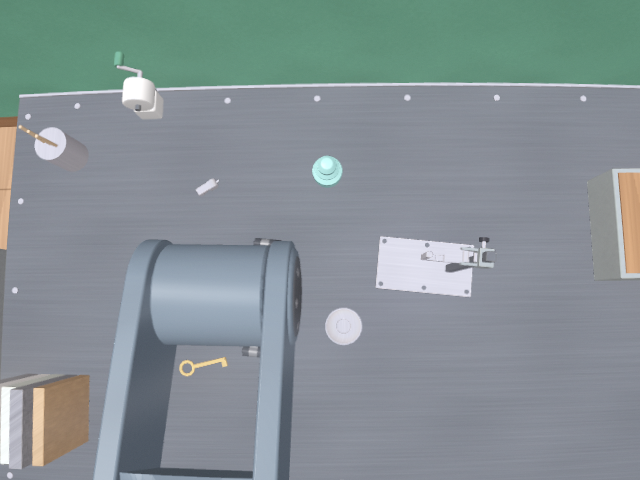

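```bash
python3 -c "
from station import job
print(job.sign_off())"
```

```text
the job is handed in; nothing more can be done
None
```

The lantern is standing upright and released in the middle of the charging pad, and I have handed the job in. No verdict was reported.

- **Keeper:** I pressed the thumb tab with the closed fingers at about 5 N until it gave, then on to the solid stop. The highest force I read there was about 15 N, a little above the 12 N asked for and under the 20 N limit. The images after backing off show the keeper staying open.
- **Lift-off:** I gripped the handle straps and lifted 48 mm straight up, then moved 91 mm out over the nose. The forces in the call-end readings were the lantern's weight (about 4 N), with no sign of contact with the hook.
- **Placing:** I lowered the lantern until its foot met the pad, with a brief 6 N downward push. I then opened the fingers, went straight up and moved 120 mm aside.
- **Last checks:** The final scene view puts the lantern's axis within about 2 mm of the pad's centre. The lid and the handle sit at the right heights, and the lantern looks upright. The other things show in the same places as at the start.
- **Disagreements and gaps:** The final top view could not confirm the centring, because the arm hid the lantern. Before lowering, the wrist and top views differed by about 4 mm across the pad, within the 12 mm allowed. The last force reading was 2 N with the arm in free air just after moving, which I put down to noise.

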